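# Clean the shaft gauge and hold the shaft in the camera's view

### The job

Get the shaft gauge ready and take the reading: with the red scraper block, wipe the three brass chips off the dark measuring plate into the blue chip pan at its front edge, and set the scraper down on the bench, clear of the gauge. Then draw the steel shaft gently and straight up in its guide bush, keeping it upright and never forcing it sideways or pulling it right out, until its brass ring is level with the centre of the camera lens, and finish holding it still there. Do not push the chips with the fingers themselves, and do not shift the camera, its light or anything else on the bench.

Things in the scene. Friction and masses are not known exactly. Their poses are not given: they have to be found in the camera images.
- fixture: Shaft gauge, bolted to the bench. Origin on the bench on the vertical axis of its guide bush; its x axis points from the chip pan towards the bush (pan on the -x side), the camera stands on the +y side of the bush, the backlight on the -y side. Bush block 60 x 60 mm, centred on the origin. A steel column 25 mm thick, 240 mm high, stands at x = 55, y = 262 mm
- plate_edge (a point): Middle of the front edge of the dark measuring plate, on its top, 20 mm above the bench, 175 mm in front (gauge -x) of the bush axis. The plate is 160 mm wide (gauge y) and reaches back from here 145 mm to the bush block
- pan_floor (a point): Middle of the floor of the blue chip pan, 3 mm above the bench. The pan adjoins the plate's front edge: inside 82 mm (gauge x) by 180 mm (gauge y), walls 30 mm high on the three outer sides, none towards the plate, so that chips drop 17 mm from the edge into it
- bush_mouth (a point): Centre of the bush's mouth, 70 mm above the bench, where the shaft stands out. The vertical bore is 17 mm wide and 60 mm deep; its floor is 10 mm above the bench
- lens_axis (a point): Point on the bush axis at the height of the camera lens's centre (106 to 124 mm above the bench, new each time). Lens (42 mm across, 78 mm from the axis, +y side) and blue backlight (66 x 60 mm, 80 mm off, -y side) face each other on one carriage held on the column by friction. Its beam, 24 mm high, passes behind the bush (gauge x 45 to 65 mm), centre 45 mm below this point
- shaft_ring (a point): Centre of the brass ring (19 mm across, 8 mm high) on the shaft's axis. Steel shaft, 16 mm across, 155 mm long, about 0.24 kg, with 1 mm of play in the bore, standing on the bore's floor: then this point is 14 mm above the bush mouth (84 mm above the bench) and 74 mm above the shaft's foot. Let go, the shaft drops back
- shaft_grip (a point): Place to hold the shaft: on its axis, 20 mm below its top and 61 mm above the ring's centre (145 mm above the bench at the start), 16 mm across, bare steel; fingers closing along the gauge's x axis have the most room
- scraper_grip (a point): Centre of the scraper's handle, 54 mm above the lip's underside. Red scraper block standing on its rubber lip, 0.12 kg: blade 110 mm wide (its own y), 28 mm thick (its x), 24 mm high, of which the lowest 8 mm is the flat lip, 18 mm thick; on it an upright handle 26 mm (y) by 28 mm (x), its top 24 mm above this point
- chip0_mid (a point): Loose brass chip, about 20 x 12 x 7 mm, lying on the measuring plate; its centre
- chip1_mid (a point): Loose brass chip, about 20 x 12 x 7 mm, lying on the measuring plate; its centre
- chip2_mid (a point): Loose brass chip, about 20 x 12 x 7 mm, lying on the measuring plate; its centre
- spare_a_mid (a point): Spare shaft (as the task's shaft) standing in the white stand, its centre, 84 mm above the bench
- spare_b_mid (a point): The other spare shaft in the white stand, its centre
- ring_gauge: Plain steel ring gauge lying flat, 56 mm across, 18 mm high; origin under its centre
- mouse: Black computer mouse, 105 x 58 x 31 mm, origin under its centre
- screwdriver: Screwdriver with a white handle lying on the bench
- hex_key: Dark L-shaped hex key, 100 x 28 mm, lying flat
- solvent: White solvent bottle with a red cap, 60 mm across, 150 mm high; origin under its centre

How it is judged:
On the way, in this order (a step that is already met when the one before it is completed fails the run):
1. all three chips wiped off the plate into the chip pan (x of chip0_mid in the frame of fixture between -0.26 and -0.173 m and y of chip0_mid in the frame of fixture between -0.092 and 0.092 m and z of each of chip0_mid, chip1_mid, chip2_mid in the frame of fixture below 0.016 m and x of chip1_mid in the frame of fixture between -0.26 and -0.173 m and y of chip1_mid in the frame of fixture between -0.092 and 0.092 m and x of chip2_mid in the frame of fixture between -0.26 and -0.173 m and y of chip2_mid in the frame of fixture between -0.092 and 0.092 m), for 0.2 s.
2. the scraper set down on the bench clear of the gauge and let go (contact force between scraper and anything else above 0.3 N and contact force between scraper and the arm below 0.05 N and contact force between scraper and the fingers below 0.05 N and contact force between scraper and fixture below 0.05 N and height (world z) of scraper_grip below 0.062 m and linear speed of scraper below 0.02 m/s), for 0.2 s.
3. the shaft drawn up more than 8 mm in its bush, held by the fingers (z of shaft_ring in the frame of bush_mouth above 0.022 m and contact force between shaft and the fingers above 2 N), for 0.1 s.
At the end, for the whole second after the job is handed in: Fingers hold the shaft still and upright in its bush, ring within 5 mm of the lens centre's height and 4 mm of the bush axis, tilt under 0.04 rad, under 12 N on the bush; the three chips lie in the pan; the scraper rests on the bench, let go, not touching the gauge (all of step 1 and all of step 2 and z of shaft_ring in the frame of lens_axis between -0.005 and 0.005 m and horizontal distance between shaft_ring and bush_mouth below 0.004 m and angle between shaft_ring's own z axis and vertical below 0.04 rad and contact force between shaft and the fingers above 2 N and linear speed of shaft below 0.01 m/s and contact force between shaft and fixture below 12 N); the arm keeps its last pose, push and grip.
It fails at once if the shaft is forced sideways against its bush (over 25 N) or drawn out of it (contact force between shaft and fixture above 25 N or z of shaft_ring in the frame of bush_mouth above 0.07 m).
It fails at once if the fingers or the arm push a chip (contact force between any of chip0, chip1, chip2 and the fingers above 0.5 N or contact force between any of chip0, chip1, chip2 and the arm above 0.5 N).
It fails at once if the camera and its light are shifted by more than 4 mm (distance of lens_axis from where it was at the start of the episode above 0.004 m).
It fails at once if a bystander is shifted by more than 20 mm (distance of any of spare_a_mid, spare_b_mid, ring_gauge, mouse, screwdriver, hex_key, solvent from where it was at the start of the episode above 0.02 m).
It also fails if it takes over 58 s, if anything falls off the work surface, if the arm or the gripper's body presses on something with over 40 N, if the wrist force passes 120 N, or if a joint passes its speed limit or range.

### The arm

A 6-joint arm with a two-finger parallel gripper is mounted at the origin on the work surface. World frame = base frame: x ahead of the robot, y to its left, z up, the work surface at z = 0. Lengths are in m, angles in rad, forces in N, time in s.
With the tool pointing down it reaches from about 0.225 to 0.875 m from the base axis. Payload 3.4 kg.
Tool frame: the origin (TCP) lies at the very end of the fingers, on their centre line; the grasp point (between the pads) lies 19 mm behind it (robot.grip_depth is the z of the grasp point in the tool frame, in m); z points along the fingers, y is the line along which they close (so a half turn about z gives the same grasp; the last joint's range is limited). The gripper opens to 85 mm and grips with 20 to 120 N. Pads are 22 mm wide; open, the fingers measure 114 mm over their backs; the gripper's body (76 mm by 85 mm) begins 54 mm behind the grasp point. The pads swing forward as they close: fully open they stand 13 mm farther back than shut.
Start: joints at [1.112, 0.276, 1.505, -0, 1.361, -0.121], TCP at [0.191, 0.543, 0.231] pointing down, gripper open.
Joint ranges: [-2.89, 2.89], [-0.75, 2.08], [0.22, 2.7], [-1.18, 4.32], [0.11, 2.71], [-2.7, 2.7]. Speed limits (rad/s): [2.57, 2.57, 3.14, 3.14, 3.14, 3.14].

### API

Orientations are given as a rotation vector (axis times angle).
In Python, from plant import robot, grab_frame, camera_model, job_done, models gives the robot as it stands. The module is installed in compiled form; this text tells all that it offers.
- The arm moves only by the tool step_arm, never from a script. Its argument "series" is a list of rows, each a list of 7 numbers: the turn, a rotation vector about the tool's x, y, z scaled (see below), then the shift along the tool's x, y, z scaled (see below), then the opening, from 0 (shut) to 1 (fully open). A call has 1 to 8 rows; each row is the pose to reach, as a shift and turn from the pose commanded when the call began, along the tool's axes at that moment; what a row does not reach only later rows make up. The controller multiplies each number of a shift by 0.5 m and each number of a turn by 90 degrees. A row lasts 1/12 s, in which the tool goes at most 41.7 mm and 7.16 degrees, less where a joint would pass 70% of its speed; a pose out of reach is approached as far as the arm can. A call with a number of a shift or a turn outside -1 to 1 is refused whole. A call with a gripper value outside its range is refused whole. The fingers move at their own pace and stop on an object; the grip force is fixed at half the most. Time passes only in rows, so rows that repeat a pose let the fingers close. It gives the time, the measured TCP pose, the force, the opening and the grip force at its end, in the units of the state.
- robot.get_state(): the state, without advancing time (a new reading comes with each control period).
- grab_frame(name): name is "scene" or "top"; returns the picture (400x640x3 uint8, red, green, blue); there is no depth.
- camera_model(name): a dict with "intrinsics" (3x3 intrinsics, pixels), "R" (3x3) and "t" (3): a world point X has camera coordinates R X + t. Camera axes: x right, y down, z forward; pixel columns grow to the right and rows downward; lengths in m; the calibration is good to about 2 mm. A picture is of the moment at which its call begins. camera_model takes no time and is no camera call.
- job_done(): hands the job in; it is judged then, once.
Trained networks look in the newest picture that a camera, given by its name, has taken for a name from the list of things; names that differ only in an ending like _2 or _b are one class to them, and where a whole thing is asked for, a point or a joint stands for the part that bears it (a point fixed in the world has none). Each returns a list of dicts, best first, with "conf" (0 to 1); they miss things now and then, are a little off and sometimes report something else, mostly with a low value. They report only what shows in the picture. A call takes as long as a camera call.
- models.silhouettes(camera, label): "mask" (400x640 bool, what is visible of it) and "location" ([row, column] in pixels, amid what is visible of it).
The state is a dict: "t": time; "qpos": joint angles; "joint_velocities": joint speeds; "tau": joint torques, N m; "tcp_pos": TCP position; "orientation": TCP orientation; "ft_force": force on the tool from outside, world axes, zero at the start; "torque": the same for the moment, N m; "opening": opening from 0.0 (shut) to 1.0 (fully open); "grasp_force": force on a finger pad.
Only numpy, scipy, OpenCV 4.12 (cv2) and the standard library are available. Lean on these libraries where they do the work, as an engineer would, in place of code of your own. Each camera call takes 0.05 s, during which the arm holds its last target. There are 200 camera calls.

## Working session

There is one attempt and no reset: what is moved stays moved. The work goes in short steps, Python scripts to look and compute and a tool call to move; the robot and the scene stay as the last step left them, time stands still between calls to the robot, and variables do not carry over. Pictures are saved under pics/ and viewed, at most 10 in all, crops included, and the job is handed in when it is done.

Besides the shell and the picture viewer there is one more tool, called after ">>>" as name(argument=value, ...) on one line, values as JSON. step_arm: Moves the arm, as the interface text tells. Shifts and turns lie within -1 to 1; 1 stands for 0.5 m of shift or 90 degrees of turn. Its arguments: {"type":"object","properties":{"series":{"type":"array"}},"required":["series"]}

```bash
mkdir -p pics; cat > h.py <<'E'
import numpy as np, cv2
from plant import robot, grab_frame, camera_model, job_done, models
from scipy.spatial.transform import Rotation as Rn
def cam(n):
    c=camera_model(n); return np.array(c["intrinsics"]),np.array(c["R"]),np.array(c["t"])
def proj(n,X):
    K,R,t=cam(n); p=K@(R@np.array(X,float)+t); return p[:2]/p[2]   # col,row
def ray(n,col,row):
    K,R,t=cam(n); return -R.T@t, R.T@np.linalg.solve(K,[col,row,1.])
def atz(n,col,row,z):
    o,d=ray(n,col,row); return o+d*(z-o[2])/d[2]
def save(n,f,img=None):
    img=grab_frame(n) if img is None else img
    cv2.imwrite("pics/"+f,img[:,:,::-1]); return img
E
python3 - <<'E'
from h import *
for n in("scene","top"):
    save(n,n+"0.png"); K,R,t=cam(n); print(n,K.round(1).tolist(),(-R.T@t).round(3),R.round(2).tolist())
    for l in ["fixture","scraper_grip","chip0_mid","shaft_ring","spare_a_mid","ring_gauge","mouse","screwdriver","hex_key","solvent"]:
        print(l,[(round(d["conf"],2),np.round(d["location"],1).tolist(),int(d["mask"].sum())) for d in models.silhouettes(n,l)][:5])
s=robot.get_state();print({k:np.round(v,3) for k,v in s.items()})
E
```

```text
scene [[500.5, 0.0, 321.8], [0.0, 500.5, 203.5], [0.0, 0.0, 1.0]] [ 1.227 -0.539  1.315] [[0.62, 0.79, 0.0], [0.63, -0.5, -0.59], [-0.46, 0.37, -0.81]]
fixture [(0.56, [205.6, 355.6], 6861)]
scraper_grip [(0.79, [271.7, 222.6], 496)]
chip0_mid [(0.36, [200.6, 397.1], 2530)]
shaft_ring [(0.55, [124.5, 421.5], 549)]
spare_a_mid [(0.58, [330.7, 232.4], 156)]
ring_gauge [(0.82, [295.1, 274.3], 274)]
mouse [(0.74, [151.5, 450.1], 329), (0.61, [204.5, 359.1], 6617)]
screwdriver [(0.62, [336.2, 177.4], 417)]
hex_key [(0.63, [272.7, 170.3], 20)]
solvent [(0.74, [125.2, 420.1], 533)]
top [[440.6, 0.0, 321.2], [0.0, 440.6, 206.3], [0.0, 0.0, 1.0]] [0.243 0.049 1.714] [[0.01, -1.0, 0.01], [-0.98, -0.01, -0.18], [0.18, -0.01, -0.98]]
fixture [(0.77, [194.9, 306.5], 4801)]
scraper_grip [(0.75, [222.9, 418.1], 222)]
chip0_mid [(0.67, [178.5, 311.8], 17)]
shaft_ring [(0.4, [178.9, 308.2], 26), (0.18, [190.6, 300.2], 5265)]
spare_a_mid [(0.64, [165.4, 442.1], 56)]
ring_gauge [(0.56, [185.6, 394.2], 118)]
mouse [(0.81, [201.1, 192.4], 397)]
screwdriver []
hex_key [(0.46, [191.1, 302.4], 4938)]
solvent [(0.61, [231.8, 195.5], 328)]
{'t': np.float64(1.1), 'qpos': array([ 1.112,  0.276,  1.505, -0.   ,  1.361, -0.121]), 'joint_velocities': array([-0.001,  0.   , -0.001, -0.001,  0.001,  0.   ]), 'tau': array([  0.   , -41.666, -24.61 ,  -0.   ,   0.   ,  -0.   ]), 'tcp_pos': array([0.191, 0.543, 0.231]), 'orientation': array([0.528, 3.097, 0.   ]), 'ft_force': array([-0.499,  0.479,  0.609]), 'torque': array([ 0.035, -0.017, -0.032]), 'grasp_force': np.float64(0.0), 'opening': np.float64(1.002)}
```

```bash
python3 - <<'E'
import cv2
a=cv2.imread("pics/scene0.png")[80:380,140:500]; cv2.imwrite("pics/scene0c.png",cv2.resize(a,(720,600),interpolation=cv2.INTER_CUBIC))
a=cv2.imread("pics/top0.png")[120:300,220:460]; cv2.imwrite("pics/top0c.png",cv2.resize(a,(800,600),interpolation=cv2.INTER_CUBIC))
E
```

```text
(no output)
```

View pics/scene0c.png

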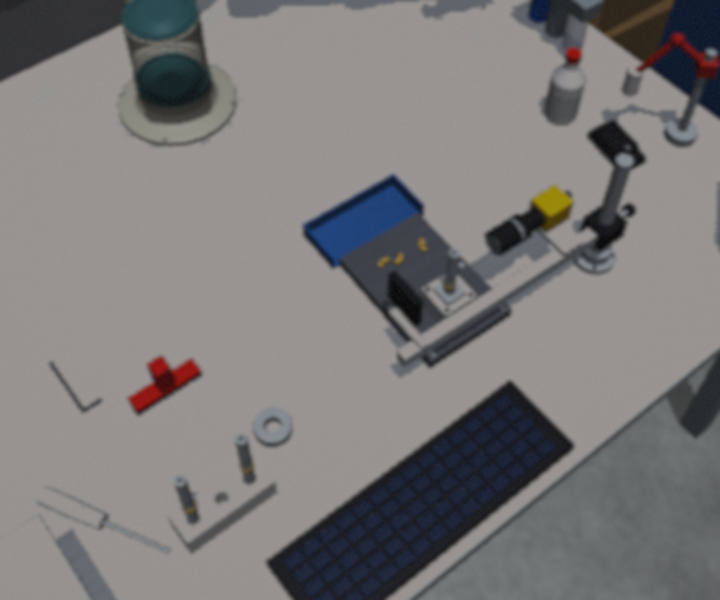

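View pics/top0c.png

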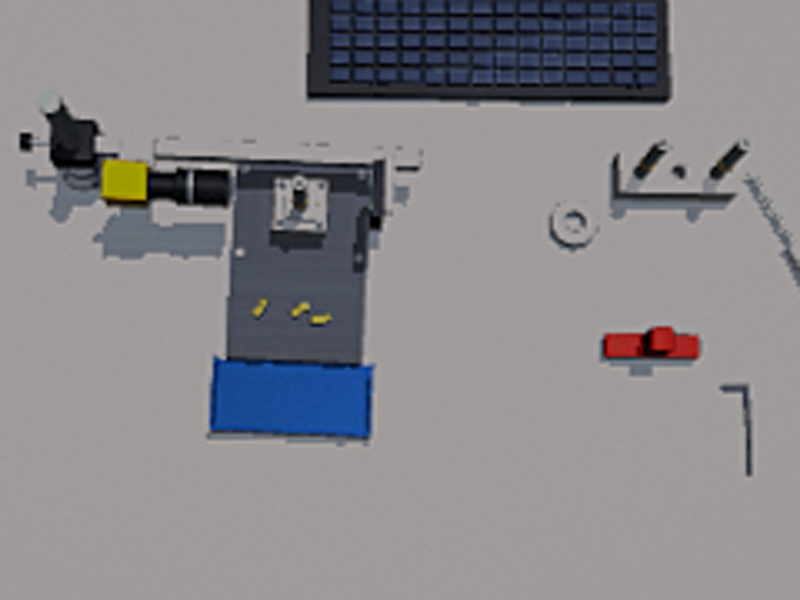

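Scene crop: red scraper handle at crop (162,372), pan (363,220), chips (384,262),(398,258),(422,243), shaft (451,270), lens front (495,238). Top crop: pan (290,400), chips (260,308),(300,309),(320,320), shaft top (299,182), handle top (662,338). The gauge is nearly world-aligned.

```bash
cat > fit.py <<'E'
from h import *
from scipy.optimize import least_squares
C={n:cv2.imread(f"pics/{n}0.png") for n in("scene","top")}
def blobs(n,m,mn):
    k,l,st,c=cv2.connectedComponentsWithStats(m.astype(np.uint8)); return [(c[i].round(2),int(st[i,4]),st[i,:4].tolist()) for i in range(1,k) if st[i,4]>=mn]
for n in C:
    hsv=cv2.cvtColor(C[n],cv2.COLOR_BGR2HSV).astype(int); H,S,V=hsv[...,0],hsv[...,1],hsv[...,2]
    yel=(H>15)&(H<35)&(S>110)&(V>80); red=((H<8)|(H>172))&(S>150)&(V>60); blu=(H>100)&(H<125)&(S>150)&(V>60)
    for nm,m,mn in(("yel",yel,3),("red",red,60),("blu",blu,200)):
        print(n,nm,[(c.tolist(),a,b) for c,a,b in blobs(n,m,mn)])
# gauge pose from hand-picked corners (col,row full-res)
tp=lambda c,r:(220+c/3.3333,120+r/3.3333); sp=lambda c,r:(140+c/2,80+r/2)
obs=[("top",(-.175,.08,.02),tp(228,358)),("top",(-.175,-.08,.02),tp(363,362)),
 ("top",(.03,.03,.07),tp(275,178)),("top",(.03,-.03,.07),tp(326,180)),("top",(-.03,-.03,.07),tp(326,231)),("top",(-.03,.03,.07),tp(274,231)),
 ("scene",(-.175,-.08,.02),sp(343,262)),("scene",(-.175,.08,.02),sp(423,215)),
 ("scene",(-.03,-.03,.07),sp(420,291)),("scene",(-.03,.03,.07),sp(450,274)),("scene",(.03,.03,.07),sp(478,293)),("scene",(.03,-.03,.07),sp(447,312)),("scene",(0,0,.165),sp(453,252))]
def W(p,X): c,s=np.cos(p[2]),np.sin(p[2]); return [p[0]+c*X[0]-s*X[1],p[1]+s*X[0]+c*X[1],X[2]]
f=lambda p:np.concatenate([proj(n,W(p,X))-o for n,X,o in obs])
r=least_squares(f,[.4,.1,0],loss="soft_l1");print(r.x.round(4));print(f(r.x).reshape(-1,2).round(1).tolist())
np.save("p.npy",r.x)
E
python3 fit.py
```

```text
scene yel [([369.62, 9.58], 73, [364, 5, 10, 11]), ([441.21, 37.93], 876, [398, 15, 98, 41]), ([395.16, 23.58], 19, [393, 21, 5, 6]), ([460.68, 88.05], 73, [444, 80, 31, 18]), ([415.99, 180.72], 197, [406, 173, 20, 16]), ([350.75, 202.25], 12, [350, 200, 3, 5]), ([339.08, 209.08], 12, [338, 207, 3, 5]), ([331.0, 210.5], 14, [329, 209, 5, 4])]
scene red [([482.55, 107.35], 199, [461, 96, 39, 22]), ([221.27, 270.95], 364, [205, 259, 34, 27]), ([84.5, 289.7], 204, [78, 266, 13, 41])]
scene blu [([320.29, 190.62], 982, [293, 172, 57, 40]), ([83.29, 264.78], 2635, [42, 231, 88, 76]), ([95.51, 280.95], 278, [87, 270, 29, 22])]
top yel [([256.59, 173.59], 162, [250, 168, 14, 12]), ([297.55, 212.09], 11, [296, 210, 4, 5]), ([309.23, 212.46], 13, [307, 211, 6, 4]), ([315.42, 215.33], 12, [313, 214, 6, 3]), ([36.61, 318.54], 489, [0, 312, 89, 12]), ([126.64, 328.32], 25, [125, 324, 4, 9]), ([53.33, 352.05], 1701, [0, 329, 81, 71]), ([116.9, 368.4], 517, [109, 340, 17, 60]), ([2.7, 372.57], 216, [0, 358, 9, 42])]
top red [([151.33, 183.05], 79, [143, 175, 15, 16]), ([421.33, 222.43], 92, [415, 218, 14, 9]), ([406.63, 223.06], 82, [401, 220, 12, 7]), ([518.29, 238.59], 80, [515, 229, 10, 20])]
top blu [([306.75, 238.94], 1004, [283, 227, 49, 24]), ([499.44, 288.84], 1733, [474, 271, 57, 36])]
[ 0.6501  0.0819 -0.0243]
[[-0.4, -0.3], [0.4, -0.0], [0.2, -0.4], [0.5, -0.4], [-0.1, -0.5], [-0.2, -1.1], [-2.6, -1.3], [-3.2, -1.3], [0.5, -2.1], [0.8, -3.3], [-0.3, 0.4], [-0.3, 1.0], [0.5, 0.5]]
```

```bash
cat > ov.py <<'E'
from h import *
import sys
def W(p,X): c,s=np.cos(p[2]),np.sin(p[2]); return [p[0]+c*X[0]-s*X[1],p[1]+s*X[0]+c*X[1],X[2]]
def overlay(n,src,p,h,c0,r0,w,hh,k,draw=True):
    im=cv2.resize(cv2.imread(src)[r0:r0+hh,c0:c0+w],None,fx=k,fy=k,interpolation=cv2.INTER_CUBIC)
    def L(pts,col,cl=True):
        q=np.array([(proj(n,W(p,X))-[c0,r0]+.5)*k for X in pts]).round().astype(int); cv2.polylines(im,[q],cl,col,1)
    B=lambda x0,x1,y0,y1,z:[(x0,y0,z),(x1,y0,z),(x1,y1,z),(x0,y1,z)]
    L(B(-.175,-.03,-.08,.08,.02),(0,255,0)); L(B(-.03,.03,-.03,.03,.07),(0,255,0)); L(B(-.257,-.175,-.09,.09,.03),(255,255,255))
    a=np.linspace(0,2*np.pi,30)
    L([(.021*np.cos(t),.078,h+.021*np.sin(t)) for t in a],(0,0,255))
    L([(-.033,-.08,h-.03),(.033,-.08,h-.03),(.033,-.08,h+.03),(-.033,-.08,h+.03)],(0,0,255))
    L([(.008*np.cos(t),.008*np.sin(t),.165) for t in a],(255,255,0)); L([(0,0,.07),(0,0,.165)],(255,255,0),False)
    L(B(.055-.0125,.055+.0125,.262-.0125,.262+.0125,.24),(255,0,255))
    return im
if __name__=="__main__":
    p=np.load("p.npy")
    a=overlay("scene","pics/scene0.png",p,.115,285,150,160,120,5); cv2.imwrite("pics/ovs.png",a)
    a=overlay("top","pics/top0.png",p,.115,230,140,110,118,5);cv2.imwrite("pics/ovt.png",a)
E
python3 ov.py
```

```text
(no output)
```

View pics/ovs.png

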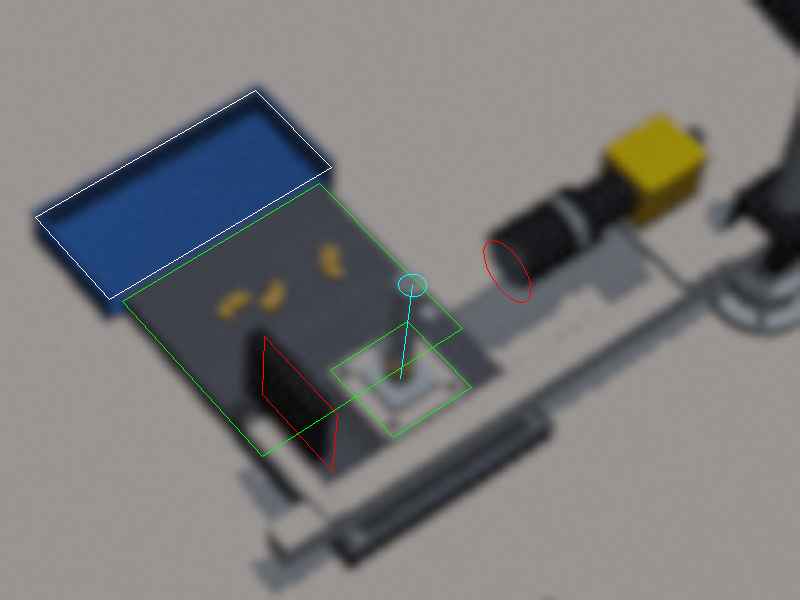

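View pics/ovt.png

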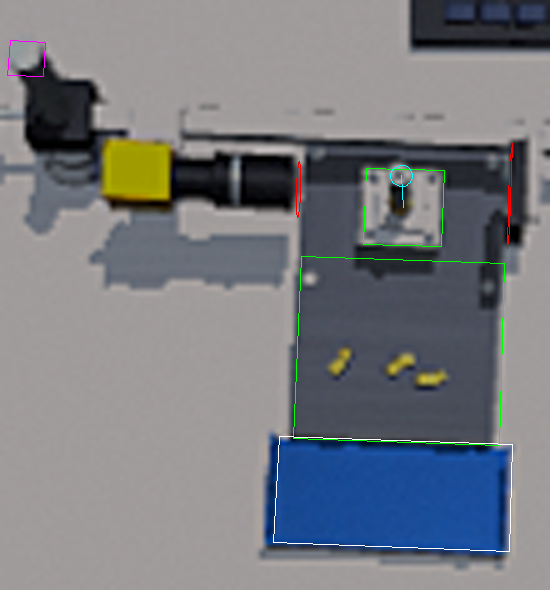

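Scene overlay: the model is right of the bush/shaft by about 2 px (shaft top really at about crop (400,290)); top overlay: yaw is a little off at the plate sides and the lens is near h≈115. I'll refine by edge contrast.

```bash
cat > ref.py <<'E'
from ov import *
from scipy.optimize import minimize
from scipy.ndimage import map_coordinates as mc
I={}
for n in("scene","top"):
    b=cv2.GaussianBlur(cv2.imread(f"pics/{n}0.png"),(0,0),.6).astype(float); I[n]=(b.mean(2),b[...,0]-b[...,2])
# (a,b, channel, sign): sign*(value on left-hand (inward point q) side - other)
B=lambda x,y,z:(x,y,z)
E=[(B(-.17,.08,.02),B(-.06,.08,.02),B(-.1,0,.02),0,-1),(B(-.17,-.08,.02),B(-.06,-.08,.02),B(-.1,0,.02),0,-1),
   (B(-.175,-.075,.02),B(-.175,.075,.02),B(-.1,0,.02),1,-1),
   (B(-.03,-.03,.07),B(-.03,.03,.07),B(0,0,.07),0,1),(B(-.03,-.03,.07),B(.03,-.03,.07),B(0,0,.07),0,1),(B(-.03,.03,.07),B(.03,.03,.07),B(0,0,.07),0,1)]
def con(n,a,b,q,ch,sg,d=1.2):
    a,b,q=map(np.array,(a,b,q)); t=(b-a)/np.hypot(*(b-a)); nn=np.array([-t[1],t[0]]); nn=nn*np.sign(nn@(q-a))
    s=np.linspace(0.03,.97,40)[:,None]; P=a+s*(b-a); g=lambda Q:mc(I[n][ch],[Q[:,1],Q[:,0]],order=1)
    return sg*np.mean(g(P+nn*d)-g(P-nn*d))
def score(p,ns):
    return -sum(con(n,proj(n,W(p,a)),proj(n,W(p,b)),proj(n,W(p,q)),ch,sg) for n in ns for a,b,q,ch,sg in E)
if __name__=="__main__":
    for ns in(["scene"],["top"],["scene","top"]):
        best=min((minimize(score,[.650+dx,.082+dy,y0],args=(ns,),method="Nelder-Mead",options=dict(initial_simplex=[[.65+dx,.082+dy,y0],[.655+dx,.082+dy,y0],[.65+dx,.087+dy,y0],[.65+dx,.082+dy,y0+.02]])) for dx in(-.006,0,.004) for dy in(-.006,0,.006) for y0 in(-.03,0)),key=lambda r:r.fun)
        print(ns,best.x.round(4),best.fun.round(1))
    np.save("p.npy",best.x)
    p=best.x
    print("shaft top px",proj("scene",W(p,(0,0,.165))),proj("top",W(p,(0,0,.165))))
    for n,cs in(("top",[(297.55,212.09),(309.23,212.46),(315.42,215.33)]),("scene",[(350.75,202.25),(339.08,209.08),(331,210.5)])):
        for c in cs:
            X=atz(n,*c,.0235)[:2]-p[:2]; c_,s_=np.cos(p[2]),np.sin(p[2]); print(n,"chip gauge",(c_*X[0]+s_*X[1]).round(4),(-s_*X[0]+c_*X[1]).round(4))
    print("handle top(.078)",atz("top",421.33,221.5,.078),atz("scene",140+162/2,80+362/2,.078))
    a=overlay("scene","pics/scene0.png",p,.115,285,150,160,120,5); b=overlay("top","pics/top0.png",p,.115,245,160,100,80,5)
    cv2.imwrite("pics/ovs1.png",a);cv2.imwrite("pics/ovt1.png",b)
E
python3 ref.py
```

```text
Traceback (most recent call last):
  File "ref.py", line 20, in <module>
    best=min((minimize(score,[.650+dx,.082+dy,y0],args=(ns,),method="Nelder-Mead",options=dict(initial_simplex=[[.65+dx,.082+dy,y0],[.655+dx,.082+dy,y0],[.65+dx,.087+dy,y0],[.65+dx,.082+dy,y0+.02]])) for dx in(-.006,0,.004) for dy in(-.006,0,.006) for y0 in(-.03,0)),key=lambda r:r.fun)
  File "ref.py", line 20, in <genexpr>
    best=min((minimize(score,[.650+dx,.082+dy,y0],args=(ns,),method="Nelder-Mead",options=dict(initial_simplex=[[.65+dx,.082+dy,y0],[.655+dx,.082+dy,y0],[.65+dx,.087+dy,y0],[.65+dx,.082+dy,y0+.02]])) for dx in(-.006,0,.004) for dy in(-.006,0,.006) for y0 in(-.03,0)),key=lambda r:r.fun)
              ~~~~~~~~^^^^^^^^^^^^^^^^^^^^^^^^^^^^^^^^^^^^^^^^^^^^^^^^^^^^^^^^^^^^^^^^^^^^^^^^^^^^^^^^^^^^^^^^^^^^^^^^^^^^^^^^^^^^^^^^^^^^^^^^^^^^^^^^^^^^^^^^^^^^^^^^^^^^^^^^^^^^^^^^^^^^^^^^^^^^^^^^^
  File "ref.py", line 17, in score
    return -sum(con(n,proj(n,W(p,a)),proj(n,W(p,b)),proj(n,W(p,q)),ch,sg) for n in ns for a,b,q,ch,sg in E)
            ~~~^^^^^^^^^^^^^^^^^^^^^^^^^^^^^^^^^^^^^^^^^^^^^^^^^^^^^^^^^^^^^^^^^^^^^^^^^^^^^^^^^^^^^^^^^^^^
  File "ref.py", line 17, in <genexpr>
    return -sum(con(n,proj(n,W(p,a)),proj(n,W(p,b)),proj(n,W(p,q)),ch,sg) for n in ns for a,b,q,ch,sg in E)
                                                    ~~~~^^^^^^^^^^
  File "h.py", line 7, in proj
    K,R,t=cam(n); p=K@(R@np.array(X,float)+t); return p[:2]/p[2]   # col,row
          ~~~^^^
  File "h.py", line 5, in cam
    c=camera_model(n); return np.array(c["intrinsics"]),np.array(c["R"]),np.array(c["t"])
ValueError: time passes only in moves, steps and waits
```

```bash
python3 - <<'E'
s=open('h.py').read().replace("def cam(n):","from functools import lru_cache\n@lru_cache\ndef cam(n):"); open('h.py','w').write(s)
E
time python3 ref.py; python3 -c "
from h import *;print(robot.get_state()['t'])"
```

```text
['scene'] [ 0.6491  0.0791 -0.0156] -264.2
['top'] [ 0.6479  0.0841 -0.0389] -443.6
['scene', 'top'] [ 0.6482  0.0825 -0.0352] -623.0
shaft top px [366.68348293 205.9463419 ] [309.56123236 175.07780347]
top chip gauge -0.1137 0.0437
top chip gauge -0.1131 -0.0018
top chip gauge -0.1233 -0.0264
scene chip gauge -0.1153 0.0417
scene chip gauge -0.1158 -0.0049
scene chip gauge -0.1264 -0.0291
handle top(.078) [ 0.49588275 -0.33861452  0.078     ] [ 0.49618151 -0.32225771  0.078     ]
1.1
real	0m7.174s
user	0m7.683s
sys	0m0.212s
```

View pics/ovs1.png

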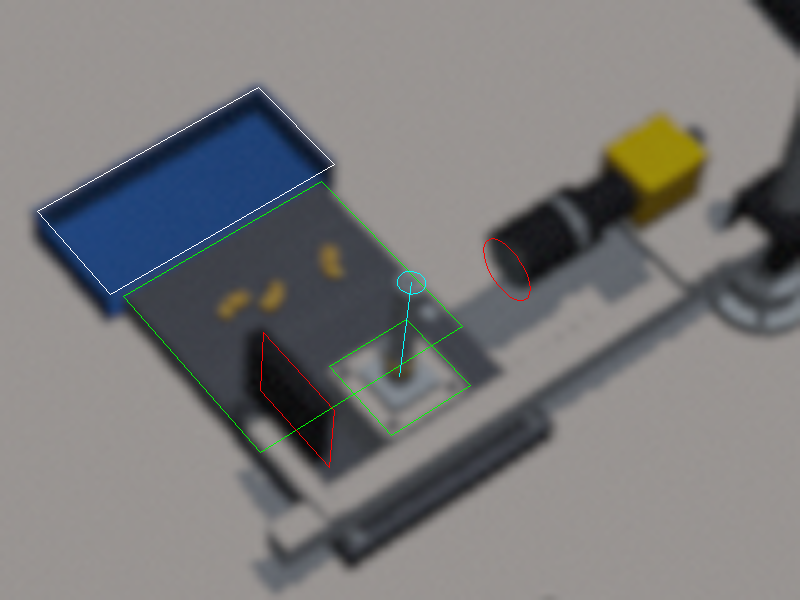

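```bash
cat > scr.py <<'E'
from h import *
from scipy.optimize import minimize
import itertools
def redmask(img,win):
    H=cv2.cvtColor(img,cv2.COLOR_BGR2HSV).astype(int); m=((H[...,0]<9)|(H[...,0]>170))&(H[...,1]>120)&(H[...,2]>35)
    o=np.zeros_like(m); r0,r1,c0,c1=win; o[r0:r1,c0:c1]=m[r0:r1,c0:c1]; return o
def render(n,p,win,k=4):
    r0,r1,c0,c1=win; im=np.zeros(((r1-r0)*k,(c1-c0)*k),np.uint8); c,s=np.cos(p[2]),np.sin(p[2])
    for hx,hy,z0,z1 in((.014,.055,0,.024),(.014,.013,.024,.078)):
        q=np.array([(proj(n,[p[0]+c*sx*hx-s*sy*hy,p[1]+s*sx*hx+c*sy*hy,z])-[c0-.5,r0-.5])*k for sx in(-1,1) for sy in(-1,1) for z in(z0,z1)])
        cv2.fillConvexPoly(im,cv2.convexHull(q.astype(np.float32)).round().astype(int),1)
    return cv2.resize(im.astype(np.float32),None,fx=1/k,fy=1/k,interpolation=cv2.INTER_AREA)
WIN={"scene":(240,310,190,260),"top":(205,240,390,440)}
def fit(files,x0):
    M={n:redmask(cv2.imread(f),WIN[n]) for n,f in files.items()}
    def cost(p,ns): return sum(np.abs(render(n,p,WIN[n])-M[n][WIN[n][0]:WIN[n][1],WIN[n][2]:WIN[n][3]]).sum()/M[n].sum() for n in ns)
    for ns in [[n] for n in files]+[list(files)]:
        b=min((minimize(cost,[x0[0]+dx,x0[1]+dy,y],args=(ns,),method="Nelder-Mead",options=dict(initial_simplex=np.array([x0[0]+dx,x0[1]+dy,y])+np.array([[0,0,0],[.01,0,0],[0,.01,0],[0,0,.1]]))) for dx in(-.008,.005) for dy in(-.01,.005) for y in(-.1,0.05)),key=lambda r:r.fun)
        print(ns,b.x.round(4),round(b.fun,3))
fit({"scene":"pics/scene0.png","top":"pics/top0.png"},(.49,-.328))
E
python3 scr.py
```

```text
['scene'] [ 0.492  -0.328  -0.1501] 0.478
['top'] [ 0.4981 -0.3291  0.0148] 0.382
['scene', 'top'] [ 0.4973 -0.3294 -0.0248] 0.881
```

```bash
cat > go.py <<'E'
from h import *
import sys
# usage: go.py x y z heading(rad of tool y axis): prints normalised turn/shift from the present pose, tool down
def go(x,y,z,hd):
    s=robot.get_state(); R=Rn.from_rotvec(s["orientation"])
    ty=np.array([np.cos(hd),np.sin(hd),0]); tz=np.array([0,0,-1.]); T=Rn.from_matrix(np.c_[np.cross(ty,tz),ty,tz])
    print("t",round(float(s["t"]),2),"turn",((R.inv()*T).as_rotvec()/(np.pi/2)).round(4).tolist(),"shift",(R.inv().apply(np.array([x,y,z])-s["tcp_pos"])/.5).round(4).tolist(),"tcp",np.round(s["tcp_pos"],4),"F",np.round(s["ft_force"],1),"open",round(float(s["opening"]),3),"q",np.round(s["qpos"],2))
if __name__=="__main__": go(*map(float,sys.argv[1:5]))
E
python3 go.py 0.34 0.12 0.231 -0.03
```

```text
t 1.1 turn [0.0001, -0.0, 0.8041] shift [-0.562, -0.6983, 0.0006] tcp [0.1906 0.5425 0.2313] F [-0.5  0.5  0.6] open 1.002 q [ 1.11  0.28  1.5  -0.    1.36 -0.12]
```

>>> step_arm(series=[[0,0,0.8,-0.56,-0.7,0,1],[0,0,0.8,-0.56,-0.7,0,1],[0,0,0.8,-0.56,-0.7,0,1],[0,0,0.8,-0.56,-0.7,0,1],[0,0,0.8,-0.56,-0.7,0,1],[0,0,0.8,-0.56,-0.7,0,1],[0,0,0.8,-0.56,-0.7,0,1],[0,0,0.8,-0.56,-0.7,0,1]])

```text
t: 1.77
tcp_pos: [0.3009, 0.2262, 0.2316]
orientation: [1.954, 2.459, 0.002]
ft_force: [1.2, 0.0, -0.2]
opening: 1.002
grasp_force: 0.0
```

```bash
python3 go.py 0.42 -0.17 0.2 -0.03
```

```text
t 1.77 turn [0.0008, -0.0002, 0.1642] shift [-0.8258, 0.0531, 0.0631] tcp [0.3009 0.2262 0.2316] F [ 1.2  0.  -0.2] open 1.002 q [ 0.46 -0.03  1.87 -0.    1.3   0.23]
```

>>> step_arm(series=[[0,0,0.164,-0.82,0.06,0.06,1],[0,0,0.164,-0.82,0.06,0.06,1],[0,0,0.164,-0.82,0.06,0.06,1],[0,0,0.164,-0.82,0.06,0.06,1],[0,0,0.164,-0.82,0.06,0.06,1],[0,0,0.164,-0.82,0.06,0.06,1],[0,0,0.164,-0.82,0.06,0.06,1],[0,0,0.164,-0.82,0.06,0.06,1]])

```text
t: 2.43
tcp_pos: [0.4011, -0.0913, 0.2073]
orientation: [2.249, 2.192, 0.001]
ft_force: [0.9, 0.5, 0.3]
opening: 1.001
grasp_force: 0.0
```

```bash
python3 go.py 0.497 -0.329 0.12 -0.03
```

```text
t 2.43 turn [0.0008, 0.0, 0.0029] shift [-0.4703, 0.2036, 0.1748] tcp [ 0.4011 -0.0913  0.2073] F [0.9 0.5 0.3] open 1.001 q [-0.39  0.04  1.86  0.    1.24 -0.37]
```

>>> step_arm(series=[[0,0,0.003,-0.47,0.204,0.175,1],[0,0,0.003,-0.47,0.204,0.175,1],[0,0,0.003,-0.47,0.204,0.175,1],[0,0,0.003,-0.47,0.204,0.175,1],[0,0,0.003,-0.47,0.204,0.175,1],[0,0,0.003,-0.47,0.204,0.175,1],[0,0,0.003,-0.47,0.204,0.175,1],[0,0,0.003,-0.47,0.204,0.175,1]])

```text
t: 3.1
tcp_pos: [0.4982, -0.331, 0.1172]
orientation: [2.257, 2.185, -0.001]
ft_force: [0.4, -0.5, 0.2]
opening: 0.995
grasp_force: 0.0
```

```bash
python3 go.py 0.497 -0.329 0.035 -0.03; python3 - <<'E'
from h import *
a=save("scene","scene1.png");b=save("top","top1.png")
a=a[210:320,150:290];b=b[170:260,370:480]
o=np.zeros((600,800,3),np.uint8); A=cv2.resize(a,(420,330),interpolation=cv2.INTER_CUBIC);B=cv2.resize(b,(367,300),interpolation=cv2.INTER_CUBIC)
o[:330,:420]=A;o[:300,430:797]=B
save("",'c1.png',o[:340])
t=np.array([.497,-.329,.12]); print(proj("scene",t),proj("top",t),proj("scene",[.497,-.329,.078]),proj("top",[.497,-.329,.078]))
E
```

```text
t 3.1 turn [-0.0002, 0.0007, -0.0015] shift [0.0041, -0.0026, 0.1644] tcp [ 0.4982 -0.331   0.1172] F [ 0.4 -0.5  0.2] open 0.995 q [-0.7   0.39  1.63 -0.    1.12 -0.67]
[216.62669149 254.88646182] [421.35548974 219.44859026] [219.09435838 262.4845779 ] [418.76878941 221.17863636]
```

View pics/c1.png

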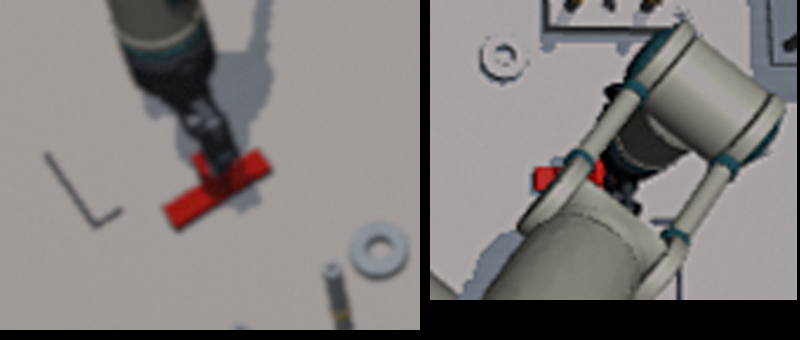

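The hand hovers over the handle (handle top seen at about full-frame (219,263), as predicted). Descend and grip.

>>> step_arm(series=[[0,0,0,0.004,-0.003,0.08,1],[0,0,0,0.004,-0.003,0.12,1],[0,0,0,0.004,-0.003,0.15,1],[0,0,0,0.004,-0.003,0.164,1],[0,0,0,0.004,-0.003,0.164,0.5],[0,0,0,0.004,-0.003,0.164,0],[0,0,0,0.004,-0.003,0.164,0],[0,0,0,0.004,-0.003,0.164,0]])

```text
t: 3.87
tcp_pos: [0.4965, -0.3248, 0.0391]
orientation: [2.251, 2.187, 0.001]
ft_force: [0.4, 0.9, 0.1]
opening: 0.453
grasp_force: 0.0
```

>>> step_arm(series=[[0,0,0,0,0,0,0],[0,0,0,0,0,0,0],[0,0,0,0,0,0,0]])

```text
t: 4.12
tcp_pos: [0.4965, -0.325, 0.039]
orientation: [2.252, 2.187, 0.001]
ft_force: [-0.5, 0.7, 6.5]
opening: 0.321
grasp_force: 59.6
```

```bash
python3 go.py 0.497 -0.329 0.16 -0.03
```

```text
t 4.12 turn [0.0014, 0.0009, 0.0004] shift [-0.0083, 0.0018, -0.2421] tcp [ 0.4965 -0.325   0.039 ] F [-0.5  0.7  6.5] open 0.321 q [-0.7   0.47  1.73  0.    0.94 -0.67]
```

>>> step_arm(series=[[0,0,0,0,0,-0.1,0],[0,0,0,0,0,-0.2,0],[0,0,0,0,0,-0.322,0],[0,0,0,0.05,0,-0.322,0],[0,0,0,0.82,-0.03,-0.322,0],[0,0,0,0.82,-0.03,-0.322,0],[0,0,0,0.82,-0.03,-0.322,0],[0,0,0,0.82,-0.03,-0.322,0]])

```text
t: 4.78
tcp_pos: [0.4941, -0.1324, 0.1977]
orientation: [2.255, 2.187, 0.001]
ft_force: [1.3, 0.2, -1.1]
opening: 0.322
grasp_force: 59.6
```

```bash
python3 go.py 0.5 0.094 0.2 -0.03
```

```text
t 4.78 turn [0.0002, -0.0001, -0.0004] shift [0.4529, -0.0021, -0.0045] tcp [ 0.4941 -0.1324  0.1977] F [ 1.3  0.2 -1.1] open 0.322 q [-0.4   0.2   1.69  0.    1.25 -0.37]
```

>>> step_arm(series=[[0,0,0,0.44,0,-0.004,0],[0,0,0,0.44,0,-0.004,0],[0,0,0,0.44,0,-0.004,0],[0,0,0,0.44,0,-0.004,0],[0,0,0,0.44,0,-0.004,0],[0,0,0,0.44,0.14,-0.004,0],[0,0,0,0.44,0.14,-0.004,0],[0,0,0,0.44,0.14,-0.004,0]])

```text
t: 5.45
tcp_pos: [0.577, 0.0855, 0.1992]
orientation: [2.248, 2.188, 0.007]
ft_force: [0.1, 0.6, -0.7]
opening: 0.319
grasp_force: 59.8
```

>>> step_arm(series=[[0,0,0,0,0,0,0],[0,0,0,0,0,0,0]])

```text
t: 5.62
tcp_pos: [0.5701, 0.0837, 0.1988]
orientation: [-2.253, -2.187, 0.003]
ft_force: [-0.6, -0.3, -0.8]
opening: 0.323
grasp_force: 59.8
```

```bash
python3 go.py 0.574 0.094 0.1 -0.03; python3 - <<'E'
from h import *
a=save("scene","scene2.png");b=save("top","top2.png")
s=robot.get_state();t=s["tcp_pos"];c,sn=np.cos(-.03),np.sin(-.03)
def dr(n,im,c0,r0,w,h,k):
    o=np.ascontiguousarray(cv2.resize(im[r0:r0+h,c0:c0+w],None,fx=k,fy=k,interpolation=cv2.INTER_CUBIC))
    for z in(0,.024):
      q=np.array([(proj(n,[t[0]+c*x-sn*y,t[1]+sn*x+c*y,t[2]-.039+z])-[c0-.5,r0-.5])*k for x,y in((-.014,-.055),(.014,-.055),(.014,.055),(-.014,.055))]).round().astype(int)
      cv2.polylines(o,[q],True,(255,255,0),1)
    return o
A=dr("scene",a,285,120,130,130,4);B=dr("top",b,270,160,70,100,4)
o=np.zeros((520,800,3),np.uint8);o[:520,:520]=A;o[:400,520:800]=B;save("","c2.png",o)
E
```

```text
t 5.62 turn [-0.0017, 0.0001, 0.0004] shift [0.0209, 0.0077, 0.1976] tcp [0.5701 0.0837 0.1988] F [-0.6 -0.3 -0.8] open 0.323 q [ 0.02  0.3   1.55 -0.    1.29  0.05]
```

View pics/c2.png

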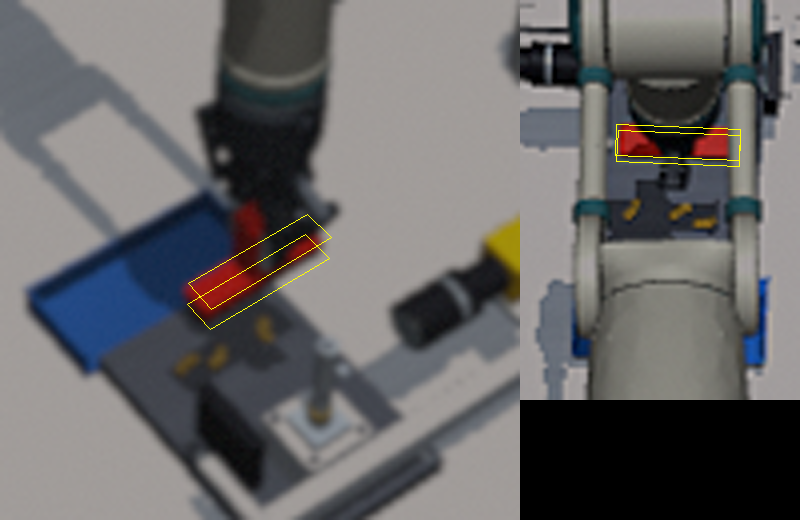

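Scraper held, blade in line with prediction (scene blade corners crop (185,290)-(325,240); top crop 617–737 px). Lower it behind the chips.

>>> step_arm(series=[[0,0,0,0.017,0.007,0.06,0],[0,0,0,0.017,0.007,0.12,0],[0,0,0,0.017,0.007,0.18,0],[0,0,0,0.017,0.007,0.22,0],[0,0,0,0.017,0.007,0.25,0],[0,0,0,0.017,0.007,0.27,0],[0,0,0,0.017,0.007,0.277,0],[0,0,0,0.017,0.007,0.277,0]])

```text
t: 6.38
tcp_pos: [0.5744, 0.0919, 0.0608]
orientation: [-2.254, -2.187, 0.001]
ft_force: [0.2, -0.8, -0.5]
opening: 0.322
grasp_force: 59.9
```

```bash
python3 go.py 0.464 0.0955 0.06 -0.03
```

```text
t 6.38 turn [-0.0006, -0.0, 0.0001] shift [0.0006, -0.2208, 0.0019] tcp [0.5744 0.0919 0.0608] F [ 0.2 -0.8 -0.5] open 0.322 q [0.04 0.43 1.73 0.   0.98 0.07]
```

>>> step_arm(series=[[0,0,0,0,-0.015,0.002,0],[0,0,0,0,-0.03,0.002,0],[0,0,0,0,-0.045,0.002,0],[0,0,0,0,-0.06,0.002,0],[0,0,0,0,-0.075,0.002,0],[0,0,0,0,-0.09,0.002,0],[0,0,0,0,-0.105,0.002,0],[0,0,0,0,-0.12,0.002,0]])

```text
t: 7.05
tcp_pos: [0.5143, 0.094, 0.0602]
orientation: [2.254, 2.188, 0.001]
ft_force: [1.4, 1.2, -0.8]
opening: 0.322
grasp_force: 59.9
```

>>> step_arm(series=[[0,0,0,0,-0.014,0,0],[0,0,0,0,-0.028,0,0],[0,0,0,0,-0.042,0,0],[0,0,0,0,-0.056,0,0],[0,0,0,0,-0.07,0,0],[0,0,0,0,-0.084,0,0],[0,0,0,0,-0.098,0,0],[0,0,0,0,-0.098,0,0]])

```text
t: 7.72
tcp_pos: [0.4658, 0.0954, 0.0607]
orientation: [2.253, 2.188, 0.002]
ft_force: [1.7, -1.5, 1.4]
opening: 0.321
grasp_force: 60.0
```

```bash
python3 go.py 0.5 -0.31 0.2 -0.03; python3 - <<'E'
from h import *
a=save("scene","scene3.png")
def f(a):
    H=cv2.cvtColor(a,cv2.COLOR_RGB2HSV).astype(int);m=((H[...,0]>15)&(H[...,0]<35)&(H[...,1]>90)&(H[...,2]>60)).astype(np.uint8)
    k,l,st,c=cv2.connectedComponentsWithStats(m)
    return [(c[i].round(1).tolist(),int(st[i,4])) for i in range(1,k) if 280<c[i][0]<390 and 150<c[i][1]<260]
print(f(a))
E
```

```text
t 7.72 turn [0.0012, -0.0, 0.0005] shift [-0.8084, 0.0926, -0.2785] tcp [0.4658 0.0954 0.0607] F [ 1.7 -1.5  1.4] open 0.321 q [ 0.06  0.29  1.96 -0.    0.88  0.08]
[([364.5, 224.0], 2)]
```

>>> step_arm(series=[[0,0,0,0,0,-0.06,0],[0,0,0,0,0,-0.14,0],[0,0,0,0,0,-0.22,0],[0,0,0,0,0,-0.28,0],[0,0,0,-0.8,0.09,-0.28,0],[0,0,0,-0.8,0.09,-0.28,0],[0,0,0,-0.8,0.09,-0.28,0],[0,0,0,-0.8,0.09,-0.28,0]])

```text
t: 8.43
tcp_pos: [0.4792, -0.0718, 0.2]
orientation: [-2.252, -2.19, 0.0]
ft_force: [-0.3, -0.6, -1.4]
opening: 0.32
grasp_force: 60.0
```

>>> step_arm(series=[[0,0,0,-0.4,0.05,0,0],[0,0,0,-0.4,0.05,0,0],[0,0,0,-0.4,0.05,0,0],[0,0,0,-0.4,0.05,0,0]])

```text
t: 8.77
tcp_pos: [0.4949, -0.2383, 0.1995]
orientation: [-2.253, -2.187, -0.0]
ft_force: [0.6, 0.3, -1.5]
opening: 0.321
grasp_force: 60.0
```

```bash
python3 go.py 0.497 -0.325 0.04 -0.03; python3 - <<'E'
from h import *
p=[.6485,.0825,-.03]
for n in("scene","top"):
    a=save(n,n+"4.png")
    H=cv2.cvtColor(a,cv2.COLOR_RGB2HSV).astype(int);m=((H[...,0]>12)&(H[...,0]<38)&(H[...,1]>80)&(H[...,2]>50)).astype(np.uint8)
    k,l,st,c=cv2.connectedComponentsWithStats(m)
    for i in range(1,k):
        for z in(.0065,.0235):
            X=atz(n,*c[i],z)[:2]-p[:2];g=(np.cos(p[2])*X[0]+np.sin(p[2])*X[1],-np.sin(p[2])*X[0]+np.cos(p[2])*X[1])
            if -.3<g[0]<-.03 and abs(g[1])<.12: print(n,c[i].round(1),st[i,4],z,np.round(g,4))
a=cv2.imread("pics/top4.png")[160:260,260:360];b=cv2.imread("pics/scene4.png")[150:250,280:380]
cv2.imwrite("pics/c4.png",cv2.resize(np.hstack([a,b]),(800,400),interpolation=cv2.INTER_CUBIC))
E
```

```text
t 8.77 turn [-0.0008, -0.0009, 0.0002] shift [-0.1736, 0.0098, 0.3187] tcp [ 0.4949 -0.2383  0.1995] F [ 0.6  0.3 -1.5] open 0.321 q [-0.58  0.26  1.61  0.    1.27 -0.55]
scene [334.5 191.4] 11 0.0065 [-0.1917  0.0352]
scene [334.5 191.4] 11 0.0235 [-0.1815  0.0269]
scene [321.6 197.7] 20 0.0065 [-0.1958 -0.0148]
scene [321.6 197.7] 20 0.0235 [-0.1855 -0.0224]
scene [364.  223.5] 4 0.0065 [-0.0346  0.0327]
top [299.  232.1] 10 0.0065 [-0.1897  0.0356]
top [299.  232.1] 10 0.0235 [-0.1919  0.0348]
top [311.8 233.5] 21 0.0065 [-0.1933 -0.0144]
top [311.8 233.5] 21 0.0235 [-0.1954 -0.0147]
```

View pics/c4.png

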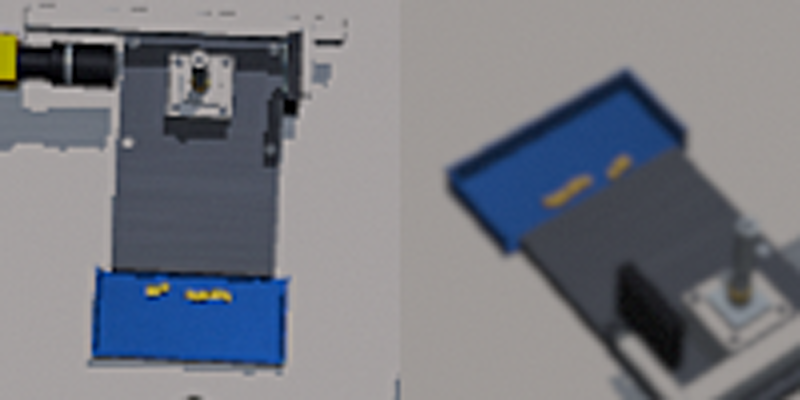

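All three chips lie in the pan (top crop (157,290), (195–230,295)), heights agreeing with the floor. Set the scraper down where it stood.

>>> step_arm(series=[[0,0,0,-0.08,0.005,0.08,0],[0,0,0,-0.16,0.005,0.16,0],[0,0,0,-0.165,0.005,0.22,0],[0,0,0,-0.165,0.005,0.26,0],[0,0,0,-0.165,0.005,0.29,0],[0,0,0,-0.165,0.005,0.3,0],[0,0,0,-0.165,0.005,0.31,0],[0,0,0,-0.165,0.005,0.31,0]])

```text
t: 9.53
tcp_pos: [0.4958, -0.3184, 0.0447]
orientation: [-2.252, -2.189, -0.0]
ft_force: [1.0, 0.4, -0.5]
opening: 0.32
grasp_force: 59.8
```

```bash
python3 go.py 0.497 -0.325 0.039 -0.03
```

```text
t 9.53 turn [-0.0003, -0.0005, 0.0008] shift [-0.013, 0.0028, 0.0115] tcp [ 0.4958 -0.3184  0.0447] F [ 1.   0.4 -0.5] open 0.32 q [-0.69  0.46  1.73  0.    0.95 -0.66]
```

>>> step_arm(series=[[0,0,0,0,0,0.006,0],[0,0,0,0,0,0.011,0],[0,0,0,0,0,0.011,0],[0,0,0,0,0,0.011,0.5],[0,0,0,0,0,0.011,0.8],[0,0,0,0,0,0.011,0.8],[0,0,0,0,0,0.011,0.8],[0,0,0,0,0,0.011,0.8]])

```text
t: 10.2
tcp_pos: [0.4958, -0.3192, 0.0398]
orientation: [2.253, 2.188, 0.0]
ft_force: [0.5, 0.7, -0.6]
opening: 0.793
grasp_force: 0.0
```

>>> step_arm(series=[[0,0,0,0,0,-0.04,0.8],[0,0,0,0,0,-0.1,0.8],[0,0,0,0,0,-0.18,0.8],[0,0,0,0,0,-0.26,0.8],[0,0,0,0,0,-0.34,0.8],[0,0,0,0,0,-0.4,0.8],[0,0,0,0.8,0,-0.46,0.8],[0,0,0,0.8,0,-0.46,0.8]])

```text
t: 10.87
tcp_pos: [0.4993, -0.2376, 0.2482]
orientation: [2.254, 2.18, 0.002]
ft_force: [-0.0, 1.4, -0.4]
opening: 0.803
grasp_force: 0.0
```

```bash
python3 go.py 0.53 0.0825 0.27 -0.03
```

```text
t 10.87 turn [0.0031, 0.0018, -0.0022] shift [0.6418, 0.0403, -0.0452] tcp [ 0.4993 -0.2376  0.2482] F [-0.   1.4 -0.4] open 0.803 q [-0.57  0.23  1.53  0.    1.38 -0.54]
```

>>> step_arm(series=[[0,0,0,0.62,0.04,0,0.6],[0,0,0,0.62,0.04,0,0.6],[0,0,0,0.62,0.04,0,0.6],[0,0,0,0.62,0.04,0,0.6],[0,0,0,0.62,0.04,0,0.6],[0,0,0,0.62,0.04,0,0.6],[0,0,0,0.62,0.04,0,0.6],[0,0,0,0.62,0.14,0,0.6]])

```text
t: 11.53
tcp_pos: [0.558, 0.0735, 0.2462]
orientation: [-2.243, -2.188, 0.004]
ft_force: [-0.1, -1.5, -0.3]
opening: 0.597
grasp_force: 0.0
```

>>> step_arm(series=[[0,0,0,0,0,0,0.6],[0,0,0,0,0,0,0.6],[0,0,0,0,0,0,0.6]])

```text
t: 11.78
tcp_pos: [0.5646, 0.0674, 0.2453]
orientation: [-2.253, -2.189, 0.002]
ft_force: [-0.5, -0.5, -0.7]
opening: 0.6
grasp_force: 0.0
```

```bash
python3 go.py 0.6485 0.0825 0.2 -0.03
```

```text
t 11.78 turn [-0.0009, 0.0003, 0.0006] shift [0.035, 0.1671, 0.0904] tcp [0.5646 0.0674 0.2453] F [-0.5 -0.5 -0.7] open 0.6 q [-0.    0.26  1.49 -0.    1.39  0.03]
```

>>> step_arm(series=[[-0.001,0,0,0.03,0.07,0.0,0.5],[-0.001,0,0,0.035,0.13,0.0,0.5],[-0.001,0,0,0.035,0.167,0.03,0.5],[-0.001,0,0,0.035,0.167,0.06,0.5],[-0.001,0,0,0.035,0.167,0.09,0.5],[-0.001,0,0,0.035,0.167,0.09,0.5],[-0.001,0,0,0.035,0.167,0.09,0.5]])

```text
t: 12.37
tcp_pos: [0.6478, 0.0814, 0.2004]
orientation: [-2.255, -2.187, 0.001]
ft_force: [-0.6, -0.3, 0.4]
opening: 0.499
grasp_force: 0.0
```

```bash
python3 go.py 0.6485 0.0825 0.127 -0.03; python3 - <<'E'
from h import *
a=save("scene","scene5.png");b=save("top","top5.png")
def dr(n,im,c0,r0,w,h,k):
    o=np.ascontiguousarray(cv2.resize(im[r0:r0+h,c0:c0+w],None,fx=k,fy=k,interpolation=cv2.INTER_CUBIC))
    t=robot.get_state()["tcp_pos"]
    for X in (t,[.6485,.0825,.165]):
        q=(proj(n,X)-[c0-.5,r0-.5])*k; cv2.drawMarker(o,(int(q[0]),int(q[1])),(0,255,0),cv2.MARKER_CROSS,9,1)
    return o
A=dr("scene",a,330,150,80,80,7);B=dr("top",b,285,150,48,80,5)
o=np.zeros((560,800,3),np.uint8);o[:,:560]=A;o[:400,560:800]=B;save("","c5.png",o)
E
```

```text
t 12.37 turn [-0.0004, 0.0001, -0.0006] shift [0.0022, 0.0014, 0.1468] tcp [0.6478 0.0814 0.2004] F [-0.6 -0.3  0.4] open 0.499 q [ 0.02  0.41  1.38 -0.    1.36  0.05]
```

View pics/c5.png

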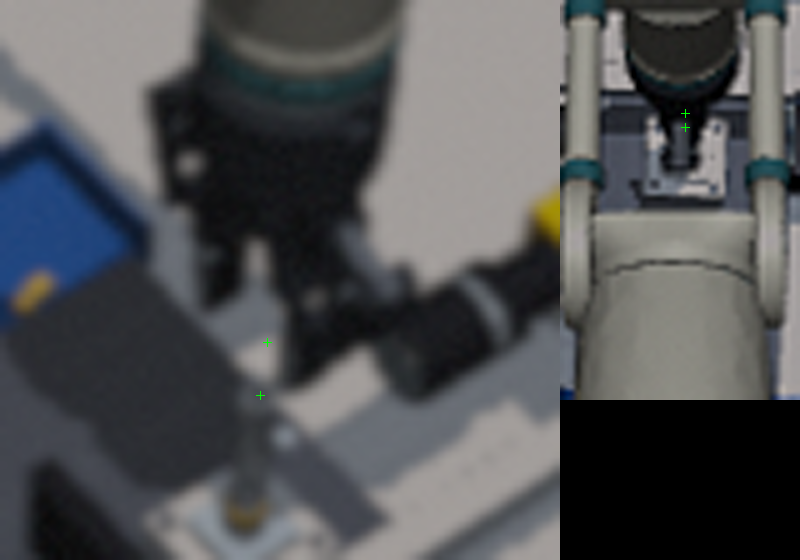

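Scene: finger tips at crop (215,300) and (300,385), midpoint (257,342); shaft top at about (254,388), consistent with the TCP estimate to ~2 mm. Descend and centre by touch.

>>> step_arm(series=[[0,0,0,0.002,0.001,0.03,0.5],[0,0,0,0.002,0.001,0.06,0.5],[0,0,0,0.002,0.001,0.09,0.5],[0,0,0,0.002,0.001,0.12,0.5],[0,0,0,0.002,0.001,0.147,0.5],[0,0,0,0.002,0.001,0.147,0.4],[0,0,0,0.002,0.001,0.147,0.32],[0,0,0,0.002,0.001,0.147,0.3]])

```text
t: 13.13
tcp_pos: [0.6505, 0.0836, 0.1291]
orientation: [2.252, 2.186, 0.005]
ft_force: [0.5, 0.6, 0.3]
opening: 0.303
grasp_force: 0.0
```

>>> step_arm(series=[[0,0,0,0,0,0,0.27],[0,0,0,0,0,0,0.27],[0,0,0,0,0,0,0.27]])

```text
t: 13.38
tcp_pos: [0.65, 0.0836, 0.1283]
orientation: [2.252, 2.187, 0.004]
ft_force: [-0.3, 0.7, -0.6]
opening: 0.272
grasp_force: 0.0
```

>>> step_arm(series=[[0,0,0,0,0,0,0.24],[0,0,0,0,0,0,0.24],[0,0,0,0,0,0,0.24]])

```text
t: 13.63
tcp_pos: [0.6496, 0.0836, 0.1274]
orientation: [2.253, 2.188, 0.002]
ft_force: [-0.0, -0.7, 0.4]
opening: 0.241
grasp_force: 0.0
```

```bash
python3 go.py 0.6485 0.0825 0.127 -0.03
```

```text
t 13.63 turn [0.0011, -0.0001, 0.0004] shift [-0.0023, -0.0021, 0.0007] tcp [0.6496 0.0836 0.1274] F [-0.  -0.7  0.4] open 0.241 q [0.02 0.46 1.48 0.   1.2  0.05]
```

>>> step_arm(series=[[0,0,0,0,0,0,0.21],[0,0,0,0,0,0,0.21],[0,0,0,0,0,0,0.21]])

```text
t: 13.88
tcp_pos: [0.6495, 0.0837, 0.1272]
orientation: [2.253, 2.188, 0.002]
ft_force: [0.4, 0.1, 0.1]
opening: 0.212
grasp_force: 0.0
```

>>> step_arm(series=[[0,0,0,0,0,0,0.19],[0,0,0,0,0,0,0.19],[0,0,0,0,0,0,0.19]])

```text
t: 14.13
tcp_pos: [0.6495, 0.0836, 0.1272]
orientation: [2.253, 2.188, 0.002]
ft_force: [-0.8, -0.7, 0.4]
opening: 0.187
grasp_force: 0.0
```

>>> step_arm(series=[[0,0,0,0,0,0,0.17],[0,0,0,0,0,0,0.1],[0,0,0,0,0,0,0],[0,0,0,0,0,0,0]])

```text
t: 14.47
tcp_pos: [0.6493, 0.0837, 0.1274]
orientation: [2.253, 2.188, 0.001]
ft_force: [-1.3, -0.5, 2.0]
opening: 0.17
grasp_force: 58.4
```

>>> step_arm(series=[[0,0,0,0,0,0,0],[0,0,0,0,0,0,0]])

```text
t: 14.63
tcp_pos: [0.6493, 0.0837, 0.1274]
orientation: [2.253, 2.188, 0.001]
ft_force: [-1.2, -0.3, 2.3]
opening: 0.172
grasp_force: 58.4
```

```bash
python3 - <<'E'
from h import *
s=robot.get_state(); print({k:np.round(s[k],3) for k in("t","tcp_pos","ft_force","torque","opening","grasp_force","orientation")})
E
```

```text
{'t': np.float64(14.633), 'tcp_pos': array([0.649, 0.084, 0.127]), 'ft_force': array([-1.177, -0.324,  2.27 ]), 'torque': array([0.025, 0.373, 0.063]), 'opening': np.float64(0.172), 'grasp_force': np.float64(58.37), 'orientation': array([2.253e+00, 2.188e+00, 1.000e-03])}
```

Grip is clean (forces ≈1 N). Now determine the lens height by a joint sub-pixel fit in both cameras, world position fixed by the arm.

```bash
cat > lens.py <<'E'
import ref; from ref import *
for n in("scene","top"):
    b=np.mean([cv2.imread(f"pics/{n}{i}.png").astype(float) for i in(0,4)],0); b=cv2.GaussianBlur(b,(0,0),.5); I[n]=(b.mean(2),b[...,0]-b[...,2])
a_=np.linspace(0,2*np.pi,48,endpoint=False)
def lens_segs(n,p,o,h):
    """visible outline of the lens barrel: hull of front circle and one 32 mm further back, without its far end"""
    f=np.array([proj(n,W(p,(.021*np.cos(t),.078,h+.021*np.sin(t)))) for t in a_])+o; g=np.array([proj(n,W(p,(.021*np.cos(t),.110,h+.021*np.sin(t)))) for t in a_])+o
    H=cv2.convexHull(np.r_[f,g].astype(np.float32),returnPoints=False).ravel(); P=np.r_[f,g]; c=P.mean(0); out=[]
    for i,j in zip(H,np.roll(H,-1)):
        if not(i>=48 and j>=48): out.append((P[i],P[j],c))
    return out
def lens_score(n,p,o,h):
    S=lens_segs(n,p,o,h); L=np.array([np.hypot(*(b-a)) for a,b,_ in S]); return sum(l*con(n,a,b,c,0,-1) for l,(a,b,c) in zip(L,S))/L.sum()
def bl_score(n,p,o,h,yb=-.08):
    P=[(-.033,yb,h+.03),(.033,yb,h+.03),(.033,yb,h-.03)]; q=[proj(n,W(p,X))+o for X in P]; c=proj(n,W(p,(0,yb-.004,h)))+o
    return con(n,q[0],q[1],c,0,-1)+con(n,q[1],q[2],c,0,-1)
def base(n,p,o): return sum(con(n,proj(n,W(p,a))+o,proj(n,W(p,b))+o,proj(n,W(p,q))+o,ch,sg) for a,b,q,ch,sg in E)
if __name__=="__main__":
    xy=(.6493,.0837); hs=np.arange(.098,.133,.001)
    for yaw in(-.02,-.03,-.04):
        p=(*xy,yaw); O={}
        for n in I:
            r=max((minimize(lambda o:-base(n,p,o),s,method="Nelder-Mead",options=dict(initial_simplex=np.array(s)+[[0,0],[.6,0],[0,.6]])) for s in((0,0),(-1,0),(-1,-1),(0,1),(1,0))),key=lambda r:-r.fun); O[n]=r.x
            print(yaw,n,"off",r.x.round(2),"base",-r.fun.round(1),end=" | ")
        print()
        L=np.array([lens_score("scene",p,O["scene"],h) for h in hs]);T=np.array([lens_score("top",p,O["top"],h) for h in hs]);Bq=np.array([bl_score("scene",p,O["scene"],h) for h in hs])
        for nm,v in(("lens scene",L),("lens top",T),("backlight",Bq),("L+B",L+Bq)): print("  ",nm,"best h",hs[v.argmax()].round(3),v.max().round(1)," >97%:",hs[v>.97*v.max()][[0,-1]].round(3))
E
python3 lens.py
```

```text
-0.02 scene off [-1.13  0.85] base 265.2 | -0.02 top off [-0.32  0.33] base 465.5 | 
   lens scene best h 0.127 53.9  >97%: [0.125 0.129]
   lens top best h 0.132 101.6  >97%: [0.131 0.132]
   backlight best h 0.127 60.4  >97%: [0.125 0.13 ]
   L+B best h 0.127 114.4  >97%: [0.125 0.13 ]
-0.03 scene off [-1.25  0.95] base 261.7 | -0.03 top off [-0.22  0.38] base 475.2 | 
   lens scene best h 0.129 56.2  >97%: [0.127 0.131]
   lens top best h 0.132 106.1  >97%: [0.131 0.132]
   backlight best h 0.128 62.9  >97%: [0.125 0.131]
   L+B best h 0.128 119.0  >97%: [0.126 0.131]
-0.04 scene off [-1.36  1.04] base 255.2 | -0.04 top off [-0.09  0.37] base 478.3 | 
   lens scene best h 0.13 58.3  >97%: [0.128 0.132]
   lens top best h 0.132 109.1  >97%: [0.13  0.132]
   backlight best h 0.128 62.9  >97%: [0.126 0.131]
   L+B best h 0.13 120.8  >97%: [0.127 0.132]
```

```bash
cat > chk.py <<'E'
from lens import *
for yaw in(-.02,-.03,-.04):
    p=(.6493,.0837,yaw); print(yaw,"col top scene",proj("scene",W(p,(.055,.262,.24))).round(1),"top",proj("top",W(p,(.055,.262,.24))).round(1),"ring",proj("scene",W(p,(0,0,.084))).round(1),proj("top",W(p,(0,0,.084))).round(1),"shaft top",proj("scene",W(p,(0,0,.165))).round(1),proj("top",W(p,(0,0,.165))).round(1))
for n,(c0,c1,r0,r1) in (("scene",(355,375,195,232)),("top",(303,316,170,186))):
    b=np.mean([cv2.imread(f"pics/{n}{i}.png").astype(float) for i in(0,4)],0)[r0:r1,c0:c1]
    y=np.clip(b[...,2]-b[...,0]-8,0,None); R,C=np.mgrid[r0:r1,c0:c1]; print(n,"brass centroid",(C*y).sum()/y.sum(),(R*y).sum()/y.sum(),y.sum())
    b2=b.mean(2).astype(int)
    if n=="scene": print(b2[:, 4:18])
b=np.mean([cv2.imread(f"pics/scene{i}.png").astype(float) for i in(0,4)],0).mean(2).astype(int); print(b[152:172,442:464])
E
python3 chk.py
```

```text
-0.02 col top scene [451.9 158.6] top [234.1 151.7] ring [365.2 222. ] [309.6 180.2] shaft top [367.3 206. ] [309.2 174.8]
-0.03 col top scene [452.4 159.2] top [234.3 150.9] ring [365.2 222. ] [309.6 180.2] shaft top [367.3 206. ] [309.2 174.8]
-0.04 col top scene [452.9 159.9] top [234.6 150.2] ring [365.2 222. ] [309.6 180.2] shaft top [367.3 206. ] [309.2 174.8]
scene brass centroid 364.4611650485437 223.3398058252427 206.0
[[144 151 152 152 151 152 151 152 152 152 151 151 152 151]
 [129 144 151 151 151 152 151 152 151 152 152 152 152 152]
 [105 128 144 151 152 152 151 152 151 152 151 151 151 151]
 [ 83 106 129 145 151 151 152 151 151 151 152 152 152 152]
 [ 72  83 106 130 146 151 152 152 151 152 151 151 151 151]
 [ 68  71  85 109 132 145 151 152 151 151 151 152 152 151]
 [ 68  68  73  87 111 133 146 151 152 152 152 152 151 151]
 [ 68  67  70  74  89 111 133 146 150 151 151 151 152 152]
 [ 68  69  69  70  74  91 116 137 147 149 151 152 152 152]
 [ 69  69  69  70  73  87 110 127 139 144 147 150 151 151]
 [ 71  70  71  70  78  95 110 115 122 133 143 148 151 152]
 [ 70  70  71  71  
[... 2739 characters left out ...]
2  74  77  87 102 120 135 145
  149 150 152 151]
 [151 151 147 128  94  62  51  56  60  65  65  69  87 115 134 144 149 151
  153 151 151 151]
 [152 151 143 116  79  54  52  58  63  65  66  73  99 129 147 151 152 152
  151 151 151 151]
 [151 150 138 108  71  51  54  58  63  64  67  82 113 139 149 151 151 151
  152 151 151 151]
 [151 148 131  99  63  51  55  61  64  66  68  90 124 145 151 152 151 152
  151 151 151 151]
 [151 145 124  89  58  53  57  62  65  66  74 100 131 146 151 151 151 151
  151 152 151 151]
 [151 143 114  79  53  53  60  63  64  65  82 112 138 149 152 151 152 151
  151 151 150 151]
 [150 137 105  68  52  55  60  64  65  68  90 123 145 151 151 151 151 151
  152 151 150 151]]
```

```bash
python3 - <<'E'
from lens import *
p=(.6493,.0837,-.028); hs=np.arange(.098,.136,.001)
for o in((-.8,.2),(-1,0),(-.6,.2),(-.8,.5)):
    o=np.array(o);print(o,[ (hs[v.argmax()].round(3),hs[v>.97*v.max()][[0,-1]].round(3)) for v in(np.array([f("scene",p,o,h) for h in hs]) for f in(lens_score,bl_score))])
E
```

```text
[-0.8  0.2] [(np.float64(0.125), array([0.123, 0.127])), (np.float64(0.123), array([0.12 , 0.126]))]
[-1  0] [(np.float64(0.124), array([0.122, 0.126])), (np.float64(0.123), array([0.12 , 0.125]))]
[-0.6  0.2] [(np.float64(0.125), array([0.123, 0.127])), (np.float64(0.122), array([0.119, 0.125]))]
[-0.8  0.5] [(np.float64(0.127), array([0.125, 0.129])), (np.float64(0.124), array([0.121, 0.127]))]
```

>>> step_arm(series=[[0,0,0,0,0,-0.003,0],[0,0,0,0,0,-0.007,0],[0,0,0,0,0,-0.012,0],[0,0,0,0,0,-0.017,0],[0,0,0,0,0,-0.022,0],[0,0,0,0,0,-0.027,0],[0,0,0,0,0,-0.032,0],[0,0,0,0,0,-0.036,0]])

```text
t: 15.3
tcp_pos: [0.6496, 0.0836, 0.1456]
orientation: [2.253, 2.188, 0.002]
ft_force: [0.1, -0.0, -2.6]
opening: 0.173
grasp_force: 58.4
```

```bash
python3 go.py 0.6493 0.0837 0.1654 -0.03
```

```text
t 15.3 turn [0.0012, -0.0, 0.0004] shift [0.0001, -0.0005, -0.0395] tcp [0.6496 0.0836 0.1456] F [ 0.1 -0.  -2.6] open 0.173 q [ 0.02  0.45  1.46 -0.    1.24  0.05]
```

Lifting freely (force = shaft weight, no side load). Continue.

>>> step_arm(series=[[0,0,0,0,0,-0.005,0],[0,0,0,0,0,-0.01,0],[0,0,0,0,0,-0.015,0],[0,0,0,0,0,-0.02,0],[0,0,0,0,0,-0.025,0],[0,0,0,0,0,-0.03,0],[0,0,0,0,0,-0.035,0],[0,0,0,0,0,-0.039,0]])

```text
t: 15.97
tcp_pos: [0.6495, 0.0836, 0.1651]
orientation: [2.253, 2.188, 0.002]
ft_force: [0.1, 0.3, -2.3]
opening: 0.17
grasp_force: 58.4
```

>>> step_arm(series=[[0,0,0,0,0,0,0],[0,0,0,0,0,0,0],[0,0,0,0,0,0,0],[0,0,0,0,0,0,0]])

```text
t: 16.3
tcp_pos: [0.6494, 0.0836, 0.1646]
orientation: [2.253, 2.188, 0.002]
ft_force: [-0.4, -0.2, -2.9]
opening: 0.169
grasp_force: 58.5
```

```bash
python3 go.py 0.6493 0.0837 0.1654 -0.03; python3 - <<'E'
from h import *
a=save("scene","scene6.png").astype(float)
r0,r1,c0,c1=200,232,355,376
b=a[r0:r1,c0:c1];y=np.clip(b[...,0]-b[...,2]-8,0,None);R,C=np.mgrid[r0:r1,c0:c1];print("brass",(C*y).sum()/y.sum(),(R*y).sum()/y.sum(),y.sum())
for z in(.084,.118,.122,.126): print(z,proj("scene",[.6493,.0837,z]).round(2))
A=cv2.resize(a[150:270,300:430].astype(np.uint8),(650,600),interpolation=cv2.INTER_CUBIC);B=cv2.resize(a[230:310,180:260].astype(np.uint8),(150,150)); o=np.zeros((600,800,3),np.uint8);o[:,:650]=A;o[:150,650:]=B;save("","c6.png",o)
E
```

```text
t 16.3 turn [0.0008, -0.0, 0.0004] shift [0.0002, -0.0002, -0.0016] tcp [0.6494 0.0836 0.1646] F [-0.4 -0.2 -2.9] open 0.169 q [0.02 0.43 1.43 0.   1.28 0.05]
brass 365.0990990990991 216.22972972972974 222.0
0.084 [365.17 222.03]
0.118 [366.03 215.47]
0.122 [366.13 214.68]
0.126 [366.23 213.89]
```

View pics/c6.png

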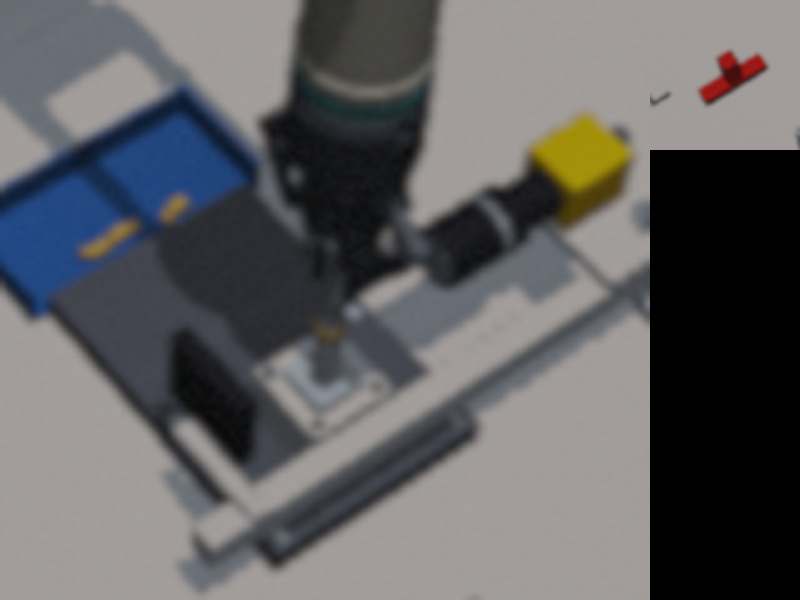

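Ring at crop (325,330), level with the midpoint of lens front (≈(440,262)) and backlight (≈(217,395)); chips in pan, scraper upright on the bench. A last 1 mm trim, then hand in.

>>> step_arm(series=[[0,0,0,0,0,-0.001,0],[0,0,0,0,0,-0.002,0],[0,0,0,0,0,-0.002,0],[0,0,0,0,0,-0.002,0],[0,0,0,0,0,-0.002,0],[0,0,0,0,0,-0.002,0],[0,0,0,0,0,-0.002,0],[0,0,0,0,0,-0.002,0]])

```text
t: 17.02
tcp_pos: [0.6495, 0.0836, 0.1658]
orientation: [2.253, 2.188, 0.002]
ft_force: [-0.2, -1.1, -1.7]
opening: 0.174
grasp_force: 58.4
```

```bash
python3 - <<'E'
from h import *
s=robot.get_state();print(s["t"],s["tcp_pos"],s["ft_force"],s["grasp_force"]);print(job_done())
E
```

```text
17.0167 [0.64948368 0.08364203 0.1657536 ] [-0.15908144 -1.12457119 -1.69126693] 58.44567954540253
the job is handed in; nothing more can be done
None
```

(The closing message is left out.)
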